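# Sort stripped regulator parts into their places

## Robot

A 6-joint arm with a two-finger parallel gripper is mounted at the origin on the work surface. World frame = base frame: x ahead of the robot, y to its left, z up, the work surface at z = 0. Lengths are in m, angles in rad, forces in N, time in s.
With the tool pointing down it reaches from about 0.35 to 0.8 m from the base axis. Payload 7.3 kg.
Tool frame: the origin (TCP) lies midway between the tips of the shut fingers; the grasp point (between the pads) lies 19 mm behind it (tcp_to_grasp is the distance from the TCP to the grasp point, in m); z points along the fingers, x is the direction in which the jaws open and shut, and the axes are right-handed (so a half turn about z gives the same grasp; the last joint's range is limited). The gripper opens to 85 mm and grips with 20 to 120 N. Pads are 22 mm wide; open, the fingers measure 114 mm over their backs; the gripper's body (76 mm by 85 mm) begins 54 mm behind the grasp point. The pads swing forward as they close: fully open they stand 13 mm farther back than shut.
Start: joints at [-1.489, 0.342, 1.524, -0, 1.275, -0.146], TCP at [0.119, -0.511, 0.231] pointing down, gripper open.
Joint ranges: [-2.53, 2.53], [-0.77, 2.02], [0.04, 2.7], [-1, 4.14], [0.28, 2.66], [-3.11, 3.11]. Speed limits (rad/s): [2.57, 2.57, 3.14, 3.14, 3.14, 3.14].

## Interface

Orientations are given as a rotation vector (axis times angle).
In Python, from workcell import * gives the robot as it stands.
- The arm moves only by the tool step_arm, never from a script. Its argument "plan" is one flat list of numbers, 5 for each row, row after row: the shift along the tool's x, y, z in units of 50 mm (1.0 is 50 mm), then the turn about the tool's z in units of 8 degrees (1.0 is 8 degrees), then the closure, from -1 (fully open) to 1 (shut), so that 0 is half open. In form: [x, y, z, yaw, grip, x, y, z, yaw, grip, ...]. A call has 1 to 5 rows; each row is the pose to reach, as a shift and turn from the pose measured when the call began, along the tool's axes at that moment; what a row does not reach only later rows make up. A row lasts 1/10 s, in which the tool goes at most 50 mm and 8.59 degrees, less where a joint would pass 70% of its speed; a pose out of reach is approached as far as the arm can. A call with a gripper value outside its range is refused whole. The fingers move at their own pace and stop on an object; the grip force is fixed at half the most. Time passes only in rows, so rows that repeat a pose let the fingers close. It gives the time, the measured TCP pose, the force and the opening at its end, in the units of the state.
- get_obs(): the state, without advancing time (a new reading comes with each control period).
- capture(name): name is "side" or "top"; returns a dict with "pixels" (420x560x3 uint8, red, green, blue), "K" (3x3 intrinsics, pixels), "rvec" (rotation vector, rad) and "tvec" (3), from world to camera coordinates, as OpenCV has them. Camera axes: x right, y down, z forward; pixel columns grow to the right and rows downward; lengths in m; the calibration is good to about 2 mm. A picture is of the moment at which its call begins. There is no depth.
- close_job(): hands the job in, once; it reports no verdict.
The state is a dict: "time_s": time; "qpos": joint angles; "joint_velocities": joint speeds; "joint_efforts": joint torques, N m; "tcp_pos": TCP position; "tool_rot": TCP orientation; "force": force on the tool from outside, world axes, zero at the start; "ft_torque": the same for the moment, N m; "finger_gap": finger opening in m.
Only numpy, scipy, OpenCV 4.12 (cv2) and the standard library are available. Lean on these libraries where they do the work, as an engineer would, in place of code of your own. Each camera call takes 0.05 s, during which the arm holds its last target. There are 200 camera calls.

## Task

Sort the stripped regulator parts on the bench: lay the white diaphragm plate flat, hub up, in the round dish, the brass elbow flat in the oblong tray, and the grey vent screen, mesh up, wholly on the rubber pad. Thread both steel spring retainers on the post of the stand, the wide flat one at the bottom and the tall narrow one on top of it. Leave the jar where it stands and let go of everything at the end.

Things in the scene. Friction and masses are not known exactly. Their poses are not given: they have to be found in the camera images.
- plate_mid (a point): White nylon diaphragm plate, lying flat at the start with its hub up: a disc 64 mm across and 6 mm thick with a round hub 24 mm across standing on its middle, 26 mm high in all. Grip it by the hub, above the disc. The point is on its axis, half-way up (13 mm above its underside); z points up out of the hub. Loose, about 60 g.
- elbow_leg (a point): Brass elbow fitting lying flat: two round legs 22 mm in diameter at a right angle, each reaching 50 mm from the corner where their axes meet (the corner itself is a 22 mm square block). The point is on the axis of one leg, 30 mm out from that corner and 11 mm above its underside; x points outward along this leg, y is the direction in which the other leg points, z up. This leg can be gripped at the point, with the fingers closing along y. Loose, about 150 g.
- wide_mid (a point): Wide flat steel spring retainer: a plain ring 52 mm in outer diameter, 14 mm high, with a 24 mm through hole. The point is on its axis, half-way up (7 mm); z up. Loose, about 120 g.
- narrow_mid (a point): Tall narrow steel spring retainer: a plain ring 36 mm in outer diameter, 28 mm high, with a 24 mm through hole. The point is on its axis, half-way up (14 mm); z up. Loose, about 90 g.
- screen_mid (a point): Grey vent screen lying mesh up: a round disc 46 mm across and 12 mm thick with a fine square mesh on top. The point is on its axis, half-way up (6 mm); z points up out of the mesh. Loose, about 40 g.
- dish: Round aluminium dish, fixed to the bench: 106 mm across outside, 100 mm inside, floor 3 mm above the bench, rim 8 mm above the bench. Origin at the centre of its underside, on the bench; z up.
- tray: Oblong aluminium tray, fixed to the bench: 120 mm along its x by 150 mm along its y outside, walls 3 mm thick, floor 3 mm above the bench, rim 8 mm above the bench. Origin at the centre of its underside, on the bench; z up.
- stand: Retainer stand, fixed to the bench: an aluminium base plate 100 mm square and 6 mm thick, without a rim, with an upright steel post 8 mm in diameter at its centre; the post's top is 46 mm above the bench. Origin at the centre of its underside, on the bench; z up, along the post.
- pad: Flat square black rubber pad, fixed to the bench: 90 mm square (sides along its x and y), 5 mm thick, without a rim. Origin at the centre of its underside, on the bench; z up.
- jar: Bystander: a closed round white jar with a steel lid, 50 mm across and 50 mm high, standing upright among the targets, to be left alone. Origin at the centre of its underside.
There are look-alikes about, which are no part of the job. Leave any brown, green or pink look-alike of the part that bears narrow_mid alone.

How it is judged:
By the outcome, as a careful person would: the job done as asked, in the order asked, and still so for the second after the job is handed in, with the robot touching nothing.
It also fails if it takes over 131 s, if anything falls off the work surface, if the arm or the gripper's body presses on something with over 40 N, if the wrist force passes 120 N, or if a joint passes its speed limit or range.

## Working session

There is one attempt and no reset: what is moved stays moved. The work goes in short steps, Python scripts to look and compute and a tool call to move; the robot and the scene stay as the last step left them, time stands still between calls to the robot, and variables do not carry over. Pictures are saved under pics/ and viewed, about 12 in all and at most 16, crops included, and the job is handed in when it is done.

Besides the shell and the picture viewer there is one more tool, called by a JSON object that holds its "method" and its "body". step_arm: Moves the arm, as the interface text tells. Its arguments: {"type":"object","properties":{"plan":{"type":"array"}},"required":["plan"]}

```bash
mkdir -p pics; ls
python3 - <<'E'
from workcell import *
import cv2
o=get_obs()
print({k:o[k] for k in ("time_s","tcp_pos","tool_rot","finger_gap","force")})
for n in("top","side"):
    c=capture(n);cv2.imwrite(f"pics/{n}0.png",c["pixels"][:,:,::-1]);print(n,c["K"],c["rvec"],c["tvec"])
E
```

```text
pics
{'time_s': 0.0, 'tcp_pos': array([ 0.11855278, -0.51102411,  0.23061723]), 'tool_rot': array([-2.45864309e+00,  1.95383900e+00,  1.65723442e-03]), 'finger_gap': 0.08521448068474091, 'force': array([ 0.06231528,  1.16344219, -0.65225457])}
top [[514.31287199   0.         273.92223128]
 [  0.         514.31287199 211.66186333]
 [  0.           0.           1.        ]] [ 2.09418889 -2.11092882  0.22804852] [0.02160816 0.49081824 1.12991839]
side [[453.96688577   0.         275.52570851]
 [  0.         453.96688577 214.72252348]
 [  0.           0.           1.        ]] [ 2.10385702 -0.39124695  0.21698876] [-0.49230148  0.1238478   0.88251241]
```

View pics/top0.png

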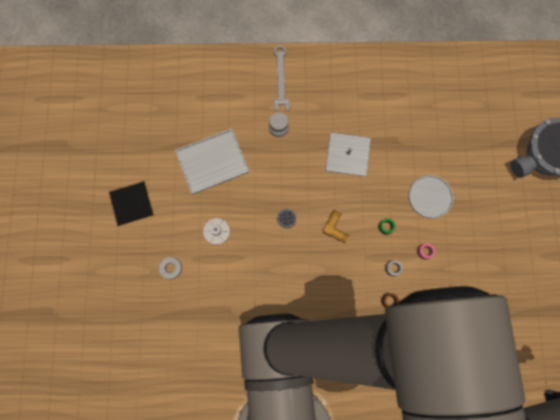

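View pics/side0.png

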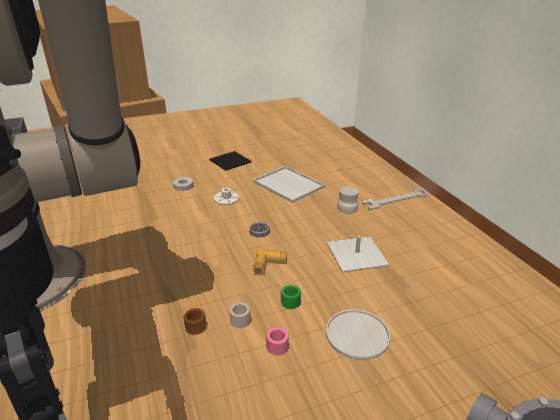

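```bash
cat > h.py <<'E'
import numpy as np, cv2
from scipy.spatial.transform import Rotation as R
from workcell import *
def cam(n, save=None):
    c=capture(n); c["bgr"]=np.ascontiguousarray(c["pixels"][:,:,::-1]); c["R"]=R.from_rotvec(c["rvec"]).as_matrix()
    if save: cv2.imwrite(save,c["bgr"])
    return c
def ray(c,uv,z):
    "world point on plane z seen at pixel uv"
    o=-c["R"].T@c["tvec"]; d=c["R"].T@np.linalg.solve(c["K"],[uv[0],uv[1],1.])
    return o+d*(z-o[2])/d[2]
def blob(c,uv,r=45,mode=None):
    "contour of the non-wood blob nearest uv"
    lab=cv2.cvtColor(c["bgr"],cv2.COLOR_BGR2HSV).astype(int); h,s,v=lab[...,0],lab[...,1],lab[...,2]
    m=(s<75)|(v<50)
    if mode=="brass": m=(s>190)&(v>110)
    if mode=="dark": m=(s<100)&(v<120)|(v<50)
    m=m.astype(np.uint8)*255
    w=np.zeros_like(m); cv2.circle(w,tuple(map(int,uv)),r,255,-1)
    cs,_=cv2.findContours(m&w,cv2.RETR_EXTERNAL,cv2.CHAIN_APPROX_NONE)
    cs=[k for k in cs if cv2.contourArea(k)>25]
    return max(cs,key=lambda k:cv2.pointPolygonTest(k,tuple(map(float,uv)),True)) if cs else None
def cen(k):
    M=cv2.moments(k); return M["m10"]/M["m00"],M["m01"]/M["m00"]
def go(p,yaw=None):
    "shift in tool units to reach world p, and turn so that tool x (mod 180) is at world angle yaw deg"
    o=get_obs(); Rt=R.from_rotvec(o["tool_rot"]).as_matrix(); d=Rt.T@(np.array(p)-o["tcp_pos"])/.05
    a=np.degrees(np.arctan2(Rt[1,0],Rt[0,0])); t=None
    if yaw is not None: t=-((yaw-a+90)%180-90)/8
    print("shift",np.round(d,2),"turn",t,"ang",a.round(1),"tcp",o["tcp_pos"].round(4),"tilt",Rt[2].round(3),"q6",o["qpos"][5].round(2))
E
python3 - <<'E'
from h import *
T=cam("top");S=cam("side")
L=dict(plate=((216,231),(227,197),.013,None),elbow=((330,229),(262,259),.011,"brass"),wide=((162,268),(176,183),.007,None),narrow=((389,270),(240,315),.014,None),screen=((287,219),(260,229),.006,"dark"),
dish=((431,197),(358,333),.006,None),tray=((211,161),(289,183),.006,None),stand=((340,160),(350,258),.005,None),pad=((131,203),(230,160),.005,"dark"),jar=((279,124),(348,200),.025,None))
for n,(t,s,z,m) in L.items():
    for nm,c,p in(("T",T,t),("S",S,s)):
        k=blob(c,p,45,m)
        if k is None: print(n,nm,None);continue
        r=cv2.minAreaRect(k)
        print(n,nm,np.round(cen(k),1),"area",cv2.contourArea(k),"rect",np.round(r[1],1),"P",ray(c,cen(k),z).round(4)[:2],
          np.array([ray(c,q,z)[:2] for q in cv2.boxPoints(r)]).round(3).tolist() if n in("tray","pad","stand","elbow") and nm=="T" else "")
a=cv2.resize(T["bgr"][180:320,300:460],None,fx=4,fy=4,interpolation=cv2.INTER_CUBIC);cv2.imwrite("pics/crop1.png",a)
E
```

```text
plate T [216.1 230.9] area 526.5 rect [25.5 26.2] P [0.4547 0.155 ] 
plate S [226.  196.8] area 282.0 rect [16. 24.] P [0.4511 0.1433] 
elbow T None
elbow S None
wide T [169.8 267.5] area 365.0 rect [21. 22.] P [0.3695 0.2629] 
wide S [182.9 183.2] area 194.5 rect [12. 19.] P [0.3671 0.2637] 
narrow T [394.  267.6] area 192.5 rect [15. 16.] P [ 0.3644 -0.2603] 
narrow S [239.6 314.6] area 411.5 rect [25. 20.] P [ 0.3614 -0.2591] 
screen T [286.2 218.2] area 246.0 rect [17.7 17.7] P [ 0.4857 -0.0115] 
screen S [258.8 229.6] area 157.5 rect [13. 20.] P [ 0.4824 -0.0133] 
dish T [430.6 196.4] area 1440.5 rect [43.8 41.7] P [ 0.5364 -0.3603] 
dish S [357.6 334.1] area 2459.5 rect [50. 63.] P [ 0.533  -0.3647] 
tray T [211.5 160.9] area 2843.0 rect [47.9 62.4] P [0.6309 0.1702] [[0.661, 0.263], [0.718, 0.12], [0.602, 0.077], [0.547, 0.218]]
tray S [288.7 183.5] area 1316.0 rect [66.6 30.4] P [0.6282 0.1637] 
stand T [347.9 154. ] area 1539.5 rect [41.6 39.3] P [ 0.6461 -0.1653] [[0.604, -0.107], [0.704, -0.123], [0.689, -0.224], [0.589, -0.207]]
stand S [356.8 253.8] area 1406.5 rect [33.4 57.7] P [ 0.6428 -0.1697] 
pad T [130.6 203.2] area 1113.0 rect [33.8 35.7] P [0.526  0.3638] [[0.555, 0.419], [0.579, 0.336], [0.498, 0.31], [0.474, 0.391]]
pad S [229.7 160.4] area 375.5 rect [15.3 38. ] P [0.5227 0.3583] 
jar T [278.4 123.9] area 347.0 rect [18.7 24.1] P [0.7183 0.0052] 
jar S [347.8 199.6] area 430.0 rect [26. 19.] P [0.7158 0.0048]
```

View pics/crop1.png

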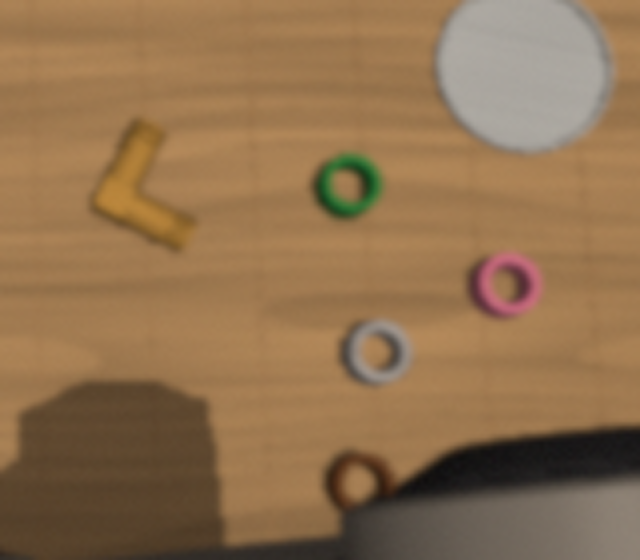

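Run:
```python
from h import *
T=cam("top");S=cam("side")
hs=cv2.cvtColor(T["bgr"],cv2.COLOR_BGR2HSV)
print("brass",hs[229,329],hs[222,333],hs[234,340],"wood",hs[240,320],hs[215,350],hs[205,320])
for n,p in dict(corner=(329.2,228.7),A=(337.5,211),B=(347.5,238.7)).items(): print(n,ray(T,p,.016)[:2].round(4))
for n,p in dict(c=(262,257),B=(286,257),A=(258.5,270)).items(): print("side",n,ray(S,p,.011)[:2].round(4))
for c,p in((T,(216,231)),(S,(227,197))): 
    k=blob(c,p,25); x,y,w,hh=cv2.boundingRect(k); print("plate",x,y,w,hh,ray(c,cen(k),.006)[:2])
s=S["bgr"]; cv2.imwrite("pics/crop2.png",np.hstack([cv2.resize(s[170:220,195:265],(420,300),interpolation=2),cv2.resize(s[235:285,235:305],(420,300),interpolation=2)])[:, :800])
go([.455,.15,.14],0)
```

```text
brass [ 18 174 185] [ 17 172 176] [ 18 173 177] wood [ 16 126 164] [ 15 128 176] [ 16 128 158]
corner [ 0.4573 -0.1123]
A [ 0.4999 -0.1334]
B [ 0.433  -0.1546]
side c [ 0.4532 -0.1167]
side B [ 0.4987 -0.1342]
side A [ 0.4328 -0.1534]
plate 203 218 27 27 [0.45605797 0.15591286]
plate 214 188 25 17 [0.45407262 0.15517662]
shift [-11.36  -9.54   1.83] turn -9.618502166576263 ang -76.9 tcp [ 0.1186 -0.5113  0.2311] tilt [-0. -0. -1.] q6 -0.15
```

View pics/crop2.png

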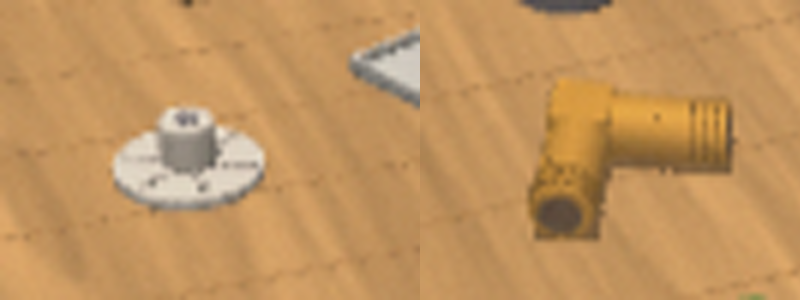

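{"method": "step_arm", "body": {"plan": [-2.6,-7.4,0.6,-9.6,-1,-2.6,-7.4,0.6,-9.6,-1,-2.6,-7.4,0.6,-9.6,-1,-2.6,-7.4,0.6,-9.6,-1,-2.6,-7.4,0.6,-9.6,-1]}}

```text
time_s: 0.8
tcp_pos: [0.3304, -0.3765, 0.2121]
tool_rot: [3.007, -0.909, 0.0]
force: [0.4, -0.6, -0.2]
finger_gap: 0.0856
```

{"method": "step_arm", "body": {"plan": [-1.4,-6.9,1.0,-4.2,-1,-1.4,-6.9,1.0,-4.2,-1,-1.4,-6.9,1.0,-4.2,-1,-1.4,-6.9,1.0,-4.2,-1,-1.4,-6.9,1.0,-4.2,-1]}}

```text
time_s: 1.3
tcp_pos: [0.4234, -0.1469, 0.1771]
tool_rot: [3.141, 0.005, 0.001]
force: [0.7, -0.1, 0.6]
finger_gap: 0.0854
```

```bash
python3 -c "
from h import *
go([.4555,.155,.07],0)"
```

```text
shift [ 0.66 -6.04  2.14] turn 0.022058434992473508 ang 0.2 tcp [ 0.4234 -0.1469  0.1771] tilt [ 0.001  0.    -1.   ] q6 -0.51
```

{"method": "step_arm", "body": {"plan": [0.65,-6.05,1.6,0,-1,0.65,-6.05,1.6,0,-1,0.65,-6.05,1.6,0,-1,0.65,-6.05,1.6,0,-1,0.65,-6.05,1.6,0,-1]}}

```text
time_s: 1.8
tcp_pos: [0.4483, 0.0937, 0.1135]
tool_rot: [3.141, 0.005, 0.003]
force: [0.9, -0.4, 0.2]
finger_gap: 0.0854
```

{"method": "step_arm", "body": {"plan": [0,-1.2,0.5,0,-0.5,0,-1.2,0.5,0,-0.5,0,-1.2,0.5,0,-0.5,0,-1.2,0.5,0,-0.5,0,-1.2,0.5,0,-0.5]}}

```text
time_s: 2.3
tcp_pos: [0.4486, 0.1528, 0.089]
tool_rot: [3.141, 0.003, 0.004]
force: [0.3, -0.7, 0.4]
finger_gap: 0.0642
```

```bash
python3 -c "
from h import *
T=cam('top');S=cam('side')
cv2.imwrite('pics/a.png',np.hstack([cv2.resize(T['bgr'][190:270,170:270],(400,320),interpolation=2),cv2.resize(S['bgr'][140:220,180:280],(400,320),interpolation=2)]))
go([.4555,.155,.009],0)"
```

```text
shift [ 0.13 -0.05  1.6 ] turn 0.007957667485271713 ang 0.1 tcp [0.4487 0.1527 0.089 ] tilt [ 0.003  0.    -1.   ] q6 0.17
```

View pics/a.png

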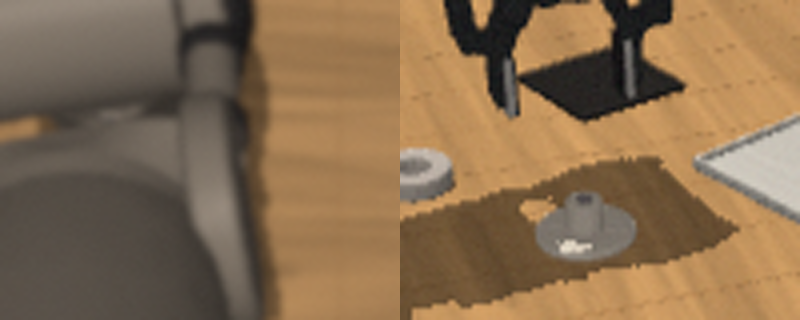

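{"method": "step_arm", "body": {"plan": [0.13,-0.05,0.8,0,-0.5,0.13,-0.05,1.58,0,-0.5,0.13,-0.05,1.58,0,-0.5,0.13,-0.05,1.58,0,-0.5,0.13,-0.05,1.58,0,-0.5]}}

```text
time_s: 2.9
tcp_pos: [0.4567, 0.1551, 0.0119]
tool_rot: [-3.141, -0.001, -0.009]
force: [0.5, -0.3, -0.6]
finger_gap: 0.0641
```

{"method": "step_arm", "body": {"plan": [0,0,0,0,0.5,0,0,0,0,0.5,0,0,0,0,0.5,0,0,0,0,0.7,0,0,0,0,1]}}

```text
time_s: 3.4
tcp_pos: [0.4573, 0.1552, 0.0133]
tool_rot: [-3.141, -0.001, -0.012]
force: [-0.7, -1.3, 10.9]
finger_gap: 0.0214
```

{"method": "step_arm", "body": {"plan": [0,0,0,0,1,0,0,0,0,1,0,0,0,0,1,0,0,0,0,1,0,0,-0.6,0,1]}}

```text
time_s: 3.9
tcp_pos: [0.4546, 0.1547, 0.0408]
tool_rot: [3.141, 0.001, 0.0]
force: [0.4, -0.4, 0.1]
finger_gap: 0.0212
```

```bash
python3 -c "
from h import *
S=cam('side')
cv2.imwrite('pics/b.png',cv2.resize(S['bgr'][120:220,160:300],(560,400),interpolation=2))
go([.5345,-.362,.1],None)"
```

```text
shift [ 1.53 10.35 -1.07] turn None ang 0.1 tcp [0.458  0.1554 0.0463] tilt [ 0.01  -0.001 -1.   ] q6 0.17
```

View pics/b.png

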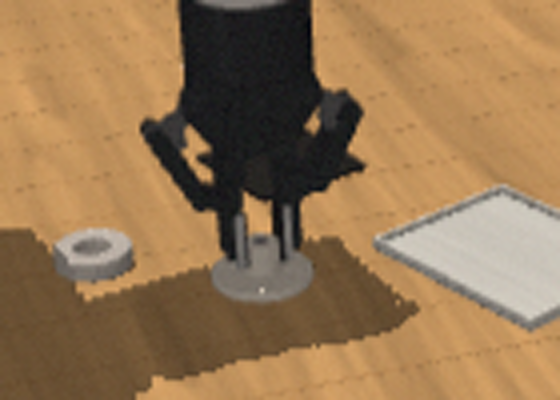

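{"method": "step_arm", "body": {"plan": [0.2,0.5,-0.9,0,1,0.4,1.2,-1.2,0,1,0.6,2,-1.3,0,1,0.8,2.9,-1.3,0,1,1.0,3.8,-1.3,0,1]}}

```text
time_s: 4.45
tcp_pos: [0.5079, -0.0362, 0.112]
tool_rot: [-3.141, -0.003, -0.016]
force: [0.4, 0.7, -0.4]
finger_gap: 0.0215
```

{"method": "step_arm", "body": {"plan": [0.1,0.9,0,0,1,0.2,1.8,0,0,1,0.4,2.7,0,0,1,0.5,3.6,0,0,1,0.7,4.5,0,0,1]}}

```text
time_s: 4.95
tcp_pos: [0.5428, -0.263, 0.1119]
tool_rot: [-3.141, -0.002, -0.015]
force: [0.1, 0.2, -0.4]
finger_gap: 0.0212
```

```bash
python3 -c "
from h import *
go([.5345,-.362,.06],0);print(get_obs()['finger_gap'])"
```

```text
shift [-0.18  1.98  1.03] turn 0.008442258753007081 ang 0.1 tcp [ 0.5428 -0.263   0.1119] tilt [ 0.01  -0.001 -1.   ] q6 -0.59
0.021215888546093666
```

{"method": "step_arm", "body": {"plan": [-0.1,0.9,0.2,0,1,-0.18,1.8,0.6,0,1,-0.18,1.98,0.9,0,1,-0.18,1.98,1.0,0,1,-0.18,1.98,1.0,0,1]}}

```text
time_s: 5.45
tcp_pos: [0.5338, -0.3603, 0.0604]
tool_rot: [-3.138, -0.002, -0.012]
force: [-0.4, 0.3, -0.0]
finger_gap: 0.0212
```

```bash
python3 -c "
from h import *
S=cam('side')
cv2.imwrite('pics/c.png',cv2.resize(S['bgr'][220:380,270:450],(630,560),interpolation=2))
go([.5345,-.362,.018],0)"
```

```text
shift [-0.01  0.04  0.87] turn 0.017453309820501417 ang 0.1 tcp [ 0.5345 -0.3602  0.0615] tilt [ 0.009 -0.002 -1.   ] q6 -0.72
```

View pics/c.png

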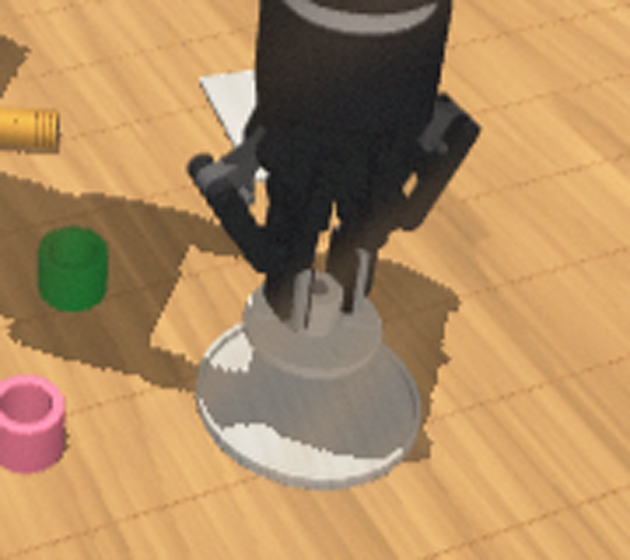

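{"method": "step_arm", "body": {"plan": [0,0.04,0.4,0,1,0,0.04,0.7,0,1,0,0.04,0.85,0,1,0,0.04,0.85,0,1,0,0.04,0.85,0,1]}}

```text
time_s: 6.0
tcp_pos: [0.5353, -0.362, 0.0195]
tool_rot: [-3.14, -0.005, -0.015]
force: [-0.1, -0.1, -0.4]
finger_gap: 0.0213
```

```bash
python3 -c "
from h import *
go([.5345,-.362,.018],0);print(get_obs()['force'])"
```

```text
shift [-0.02  0.    0.03] turn 0.020813549334196324 ang 0.2 tcp [ 0.5353 -0.362   0.0195] tilt [ 0.009 -0.002 -1.   ] q6 -0.72
[-0.14910122 -0.13198547 -0.399684  ]
```

{"method": "step_arm", "body": {"plan": [0,0,0.04,0,1,0,0,0.06,0,1,0,0,0.06,0,1]}}

```text
time_s: 6.3
tcp_pos: [0.5354, -0.3621, 0.0168]
tool_rot: [-3.14, -0.004, -0.015]
force: [-0.1, 1.1, -1.9]
finger_gap: 0.0215
```

{"method": "step_arm", "body": {"plan": [0,0,0.04,0,1,0,0,0.04,0,1,0,0,0.04,0,0.3,0,0,0.04,0,0,0,0,0.04,0,-0.2]}}

```text
time_s: 6.8
tcp_pos: [0.5354, -0.3621, 0.0146]
tool_rot: [-3.14, -0.004, -0.015]
force: [-0.5, -0.2, -0.4]
finger_gap: 0.0512
```

{"method": "step_arm", "body": {"plan": [0,0,-0.3,0,-0.3,0,0,-1,0,-0.5,0,0,-2,0,-1,0,0,-2,0,-1,0,0,-2,0,-1]}}

```text
time_s: 7.3
tcp_pos: [0.5351, -0.3629, 0.1172]
tool_rot: [3.14, 0.004, 0.02]
force: [-0.9, -0.1, -0.3]
finger_gap: 0.0854
```

```bash
python3 -c "
from h import *
T=cam('top');S=cam('side')
hs=cv2.cvtColor(T['bgr'],cv2.COLOR_BGR2HSV)
m=np.zeros((420,560),np.uint8);m[200:250,315:365]=255
m&=cv2.inRange(hs,(14,150,90),(30,255,255))
cs,_=cv2.findContours(m,0,1);k=max(cs,key=cv2.contourArea);print(cv2.contourArea(k),cen(k))
tri=cv2.minEnclosingTriangle(k)[1].reshape(-1,2);print(tri,[ray(T,p,.011)[:2].round(4) for p in tri])
hull=cv2.convexHull(k)
W=np.array([ray(T,p,.011)[:2] for p in k.reshape(-1,2)])
f=np.array([.455,-.1145]);d=W-f;
for a in (-25,-116): pass
r=np.hypot(*d.T);ang=np.degrees(np.arctan2(d[:,1],d[:,0]))
for lo,hi in((-60,0),(-150,-80)):
    s=(ang>lo)&(ang<hi)&(r>.02);print(np.c_[r[s]*1000,ang[s]].round(0).tolist())
a=np.hstack([cv2.resize(T['bgr'][160:260,320:460],(392,280),interpolation=2),cv2.resize(S['bgr'][230:380,230:440],(392,280),interpolation=2)])
cv2.imwrite('pics/d.png',a)
go([.48,-.13,.1],None)"
```

```text
Traceback (most recent call last):
ValueError: max() iterable argument is empty
```

```bash
python3 -c "
from h import *
T=cam('top');S=cam('side')
I=cv2.imread('pics/top0.png')
hs=cv2.cvtColor(I,cv2.COLOR_BGR2HSV)
m=np.zeros((420,560),np.uint8);m[205:248,318:355]=255
m&=cv2.inRange(hs,(14,150,90),(30,255,255))
cs,_=cv2.findContours(m,0,1);k=max(cs,key=cv2.contourArea);print(cv2.contourArea(k),cen(k))
W=np.array([ray(T,p,.011)[:2] for p in k.reshape(-1,2)])
d=W-[.455,-.1145];r=np.hypot(*d.T);ang=np.degrees(np.arctan2(d[:,1],d[:,0]))
for lo,hi in((-60,10),(-160,-80)):
    s=(ang>lo)&(ang<hi)&(r>.02);l=cv2.fitLine(W[s].astype(np.float32),2,0,.01,.01).ravel();print(s.sum(),l,np.degrees(np.arctan2(l[1],l[0])),r[s].max())
for p in (.461,.453): print()
a=cv2.resize(S['bgr'][230:380,230:440],(560,400),interpolation=2)
cv2.imwrite('pics/d.png',a)
go([.48,-.13,.1],None)"
```

```text
329.0 (334.5734549138804, 227.37132725430595)
28 [ 0.8160248  -0.57801694  0.49064168 -0.12784708] -35.31118 0.05147624250798316
26 [ 0.2608221  -0.96538687  0.43903705 -0.14420636] -74.88115 0.045438882662008635


shift [-1.06 -4.64  0.27] turn None ang 0.2 tcp [ 0.5338 -0.3617  0.1132] tilt [ 0.007 -0.004 -1.   ] q6 -0.72
```

View pics/d.png

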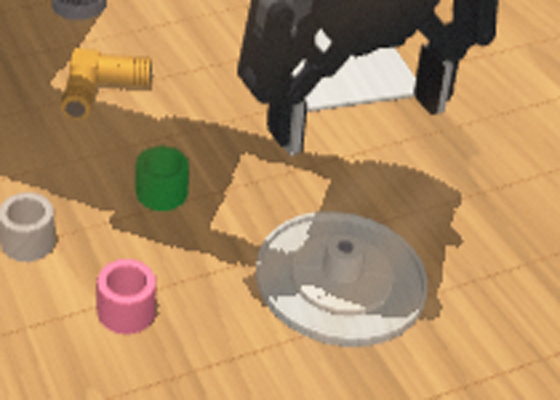

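```bash
python3 -c "
from h import *
T=cam('top');S=cam('side')
for c,f,b in((T,'pics/top0.png',(205,248,318,355)),(S,'pics/side0.png',(238,280,245,295))):
    I=cv2.imread(f);hs=cv2.cvtColor(I,cv2.COLOR_BGR2HSV)
    m=np.zeros((420,560),np.uint8);m[b[0]:b[1],b[2]:b[3]]=255
    m&=cv2.inRange(hs,(14,150,60),(30,255,255))
    cs,_=cv2.findContours(m,0,1);k=max(cs,key=cv2.contourArea);print(cv2.contourArea(k),cen(k),ray(c,cen(k),.011))
    W=np.array([ray(c,p,.011)[:2]*1000 for p in k.reshape(-1,2)]).astype(np.float32)
    r=cv2.minAreaRect(W);print(r,cv2.boxPoints(r))
"
```

```text
329.0 (334.5734549138804, 227.37132725430595) [ 0.46131398 -0.12568557  0.011     ]
((465.7363586425781, -136.77975463867188), (60.94745635986328, 63.234397888183594), 62.34543228149414) [[ 423.58698 -149.09741]
 [ 479.5976  -178.44702]
 [ 507.88574 -124.4621 ]
 [ 451.87512  -95.11249]]
381.0 (267.69772528433947, 257.13210848643917) [ 0.46382872 -0.12125038  0.011     ]
((463.5962219238281, -133.30618286132812), (82.36766052246094, 61.62557601928711), 64.11190795898438) [[ 417.89407 -156.90384]
 [ 473.33542 -183.81049]
 [ 509.29837 -109.70853]
 [ 453.85703  -82.80188]]
```

```bash
python3 -c "
from h import *
go([.4418,-.1374,.09],-27.6)"
```

```text
shift [-1.83 -4.49  0.47] turn 3.4696374476012544 ang 0.2 tcp [ 0.534  -0.3618  0.1133] tilt [ 0.008 -0.003 -1.   ] q6 -0.72
```

{"method": "step_arm", "body": {"plan": [-1.83,-4.49,0.47,3.47,-0.4,-1.83,-4.49,0.47,3.47,-0.4,-1.83,-4.49,0.47,3.47,-0.4,-1.83,-4.49,0.47,3.47,-0.4,-1.83,-4.49,0.47,3.47,-0.4]}}

```text
time_s: 8.1
tcp_pos: [0.4403, -0.1354, 0.0892]
tool_rot: [-3.045, 0.75, -0.008]
force: [1.6, 0.7, -0.8]
finger_gap: 0.0598
```

```bash
python3 -c "
from h import *
go([.4418,-.1374,.05],-27.6)"
```

```text
shift [0.04 0.03 0.78] turn -0.009519620866425882 ang -27.7 tcp [ 0.4403 -0.1354  0.0892] tilt [ 0.004 -0.007 -1.   ] q6 0.01
```

{"method": "step_arm", "body": {"plan": [0.04,0.03,0.4,0,-0.4,0.04,0.03,0.8,0,-0.4,0.04,0.03,1.0,0,-0.4,0.04,0.03,1.0,0,-0.4]}}

```text
time_s: 8.5
tcp_pos: [0.4409, -0.1371, 0.0378]
tool_rot: [-3.044, 0.75, -0.003]
force: [-0.0, 0.9, 0.8]
finger_gap: 0.0602
```

```bash
python3 -c "
from h import *
S=cam('side')
cv2.imwrite('pics/e.png',cv2.resize(S['bgr'][200:300,200:340],(560,400),interpolation=2))
go([.4418,-.1374,.004],-27.6)"
```

```text
shift [0.   0.   0.69] turn -0.011528881145615344 ang -27.7 tcp [ 0.4415 -0.1375  0.0387] tilt [ 0.002 -0.007 -1.   ] q6 0.0
```

View pics/e.png

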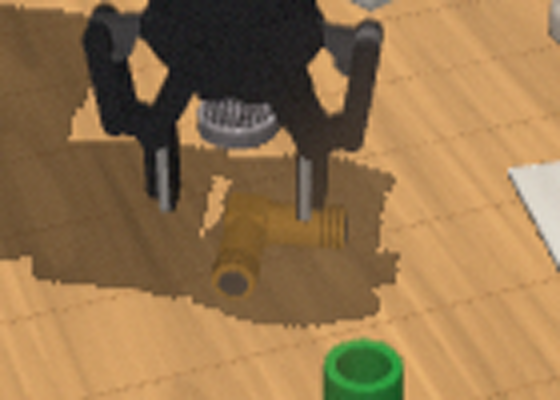

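{"method": "step_arm", "body": {"plan": [0,0,0.4,0,-0.4,0,0,0.65,0,-0.4,0,0,0.67,0,-0.4,0,0,0.67,0,-0.2,0,0,0.67,0,0.2]}}

```text
time_s: 9.05
tcp_pos: [0.4423, -0.1377, 0.006]
tool_rot: [-3.045, 0.751, -0.008]
force: [0.6, -0.1, 0.3]
finger_gap: 0.0381
```

{"method": "step_arm", "body": {"plan": [0,0,0,0,0.4,0,0,0,0,1,0,0,0,0,1,0,0,0,0,1,0,0,0,0,1]}}

```text
time_s: 9.55
tcp_pos: [0.4427, -0.138, 0.0071]
tool_rot: [-3.045, 0.751, -0.01]
force: [-1.2, 0.7, 6.9]
finger_gap: 0.0193
```

{"method": "step_arm", "body": {"plan": [0,0,0,0,1,0,0,-0.3,0,1,0,0,-0.8,0,1,0,0,-1.2,0,1,0,0,-1.4,0,1]}}

```text
time_s: 10.05
tcp_pos: [0.4428, -0.1385, 0.0787]
tool_rot: [-3.046, 0.751, -0.014]
force: [1.0, 0.2, -1.8]
finger_gap: 0.0194
```

```bash
python3 -c "
from h import *
S=cam('side')
cv2.imwrite('pics/f.png',cv2.resize(S['bgr'][180:300,190:340],(500,400),interpolation=2))
go([.63,.168,.1],-68)"
```

```text
shift [ 0.46 -7.17 -0.36] turn 5.038955022045995 ang -27.7 tcp [ 0.4432 -0.1387  0.0794] tilt [ 0.009 -0.007 -1.   ] q6 0.0
```

View pics/f.png

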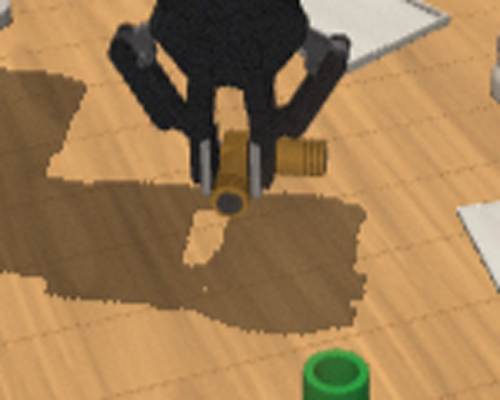

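```bash
python3 -c "
from h import *
go([.6125,.181,.1],-68)"
```

```text
shift [ 0.03 -7.24 -0.36] turn 5.038955022045995 ang -27.7 tcp [ 0.4432 -0.1387  0.0794] tilt [ 0.009 -0.007 -1.   ] q6 0.0
```

{"method": "step_arm", "body": {"plan": [0,-0.8,-0.36,0.8,1,0,-1.7,-0.36,1.6,1,0,-2.6,-0.36,2.4,1,0,-3.5,-0.36,3.2,1,0,-4.4,-0.36,4,1]}}

```text
time_s: 10.6
tcp_pos: [0.5454, 0.0578, 0.0979]
tool_rot: [-2.716, 1.567, -0.012]
force: [1.1, -1.2, -1.7]
finger_gap: 0.0196
```

```bash
python3 -c "
from h import *
go([.6125,.181,.05],-68)"
```

```text
shift [-1.46 -2.39  0.98] turn 1.004930511581657 ang -60.0 tcp [0.5454 0.0578 0.0979] tilt [ 0.003 -0.009 -1.   ] q6 1.01
```

{"method": "step_arm", "body": {"plan": [-0.5,-0.8,0,0.5,1,-1,-1.6,0,1,1,-1.46,-2.39,0.3,1,1,-1.46,-2.39,0.9,1,1,-1.46,-2.39,0.98,1,1]}}

```text
time_s: 11.1
tcp_pos: [0.6096, 0.1817, 0.0446]
tool_rot: [-2.607, 1.753, -0.001]
force: [-0.5, -0.8, -2.8]
finger_gap: 0.0195
```

```bash
python3 -c "
from h import *
S=cam('side')
cv2.imwrite('pics/g.png',cv2.resize(S['bgr'][110:230,210:360],(500,400),interpolation=2))
go([.6125,.181,.011],-68)"
```

```text
shift [ 0.01 -0.05  0.7 ] turn 0.01167749186392264 ang -67.9 tcp [0.61   0.1807 0.0458] tilt [ 0.    -0.002 -1.   ] q6 1.35
```

View pics/g.png

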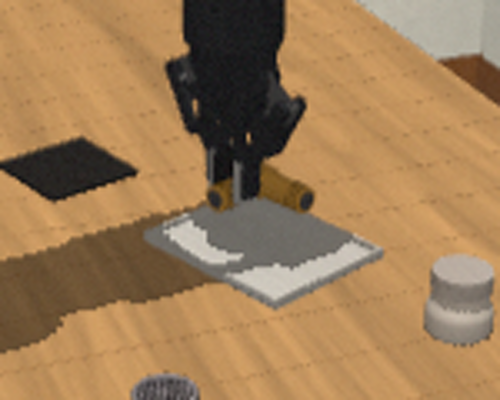

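{"method": "step_arm", "body": {"plan": [0,-0.05,0.4,0,1,0,-0.05,0.65,0,1,0,-0.05,0.69,0,1,0,-0.05,0.69,0,1,0,-0.05,0.69,0,1]}}

```text
time_s: 11.65
tcp_pos: [0.613, 0.1814, 0.0125]
tool_rot: [-2.603, 1.754, -0.004]
force: [0.6, -0.3, -1.4]
finger_gap: 0.0196
```

Lower about 2 mm more, open part-way, then lift.

{"method": "step_arm", "body": {"plan": [0,0,0.04,0,1,0,0,0.04,0,1,0,0,0.04,0,0.4,0,0,0.04,0,0.1,0,0,0.04,0,-0.1]}}

```text
time_s: 12.15
tcp_pos: [0.6132, 0.1815, 0.0108]
tool_rot: [-2.603, 1.754, -0.005]
force: [0.6, 0.1, -0.9]
finger_gap: 0.0469
```

{"method": "step_arm", "body": {"plan": [0,0,0,0,-0.1,0,0,-0.5,0,-0.1,0,0,-1.2,0,-0.4,0,0,-1.8,0,-0.4,0,0,-1.8,0,-0.4]}}

```text
time_s: 12.65
tcp_pos: [0.6156, 0.182, 0.1058]
tool_rot: [-2.598, 1.75, -0.015]
force: [0.9, -0.1, 0.2]
finger_gap: 0.0598
```

```bash
cat >> h.py <<'E'
def brass(c,box):
    hs=cv2.cvtColor(c["bgr"],cv2.COLOR_BGR2HSV); m=np.zeros((420,560),np.uint8); m[box[0]:box[1],box[2]:box[3]]=255
    m&=cv2.inRange(hs,(14,150,60),(30,255,255)); return max(cv2.findContours(m,0,1)[0],key=cv2.contourArea)
E
python3 -c "
from h import *
S=cam('side');T=cam('top')
k=brass(S,(150,215,240,330));print(cv2.contourArea(k),cen(k),cv2.boundingRect(k))
try:
  k=blob(T,(286,218),25,'dark');print('scrT',cv2.contourArea(k),cen(k),ray(T,cen(k),.006))
except Exception as e: print(e)
k=blob(S,(260,229),25,'dark');print('scrS',cv2.contourArea(k),cen(k),ray(S,cen(k),.006))
go([.484,-.0125,.1],-68)"
```

```text
174.0 (288.38505747126436, 177.316091954023) (274, 171, 30, 14)
scrT 237.0 (286.1926863572433, 218.31575246132206) [ 0.48529091 -0.01134059  0.006     ]
scrS 191.5 (258.881636205396, 229.8894691035683) [ 0.48213217 -0.01459614  0.006     ]
shift [2.63 3.85 0.01] turn 0.008649337336192886 ang -67.9 tcp [0.613  0.1815 0.1013] tilt [ 0.001 -0.005 -1.   ] q6 1.35
```

{"method": "step_arm", "body": {"plan": [2.63,3.85,0.6,0,-0.5,2.63,3.85,0.6,0,-0.5,2.63,3.85,0.6,0,-0.5,2.63,3.85,0.6,0,-0.5,2.63,3.85,0.6,0,-0.5]}}

```text
time_s: 13.25
tcp_pos: [0.4809, -0.0142, 0.0687]
tool_rot: [-2.603, 1.755, -0.0]
force: [0.6, -0.0, -0.7]
finger_gap: 0.0639
```

```bash
python3 -c "
from h import *
go([.484,-.0125,.005],-68)"
```

```text
shift [-0.01 -0.07  1.27] turn 0.003184105876066212 ang -68.0 tcp [ 0.4809 -0.0142  0.0687] tilt [-0.001 -0.001 -1.   ] q6 0.99
```

{"method": "step_arm", "body": {"plan": [0,-0.07,0.6,0,-0.5,0,-0.07,1.1,0,-0.5,0,-0.07,1.24,0,-0.5,0,-0.07,1.25,0,-0.5,0,-0.07,1.25,0,-0.5]}}

```text
time_s: 13.75
tcp_pos: [0.4844, -0.0126, 0.0064]
tool_rot: [-2.604, 1.755, -0.0]
force: [0.1, 0.1, -0.4]
finger_gap: 0.0642
```

{"method": "step_arm", "body": {"plan": [0,0,0,0,-0.1,0,0,0,0,0.2,0,0,0,0,1,0,0,0,0,1,0,0,0,0,1]}}

```text
time_s: 14.25
tcp_pos: [0.4851, -0.0125, 0.008]
tool_rot: [-2.604, 1.753, -0.003]
force: [-1.1, 1.0, 8.2]
finger_gap: 0.0415
```

{"method": "step_arm", "body": {"plan": [0,0,0,0,1,0,0,-0.3,0,1,0,0,-0.8,0,1,0,0,-1.2,0,1,0,0,-1.6,0,1]}}

```text
time_s: 14.75
tcp_pos: [0.485, -0.0125, 0.0894]
tool_rot: [-2.603, 1.753, -0.005]
force: [0.2, -0.2, -0.7]
finger_gap: 0.041
```

```bash
python3 -c "
from h import *
S=cam('side');T=cam('top')
k=blob(S,(229.7,160.4),45,'dark');print('padS',cv2.contourArea(k),cen(k),ray(S,cen(k),.005))
cv2.imwrite('pics/h.png',cv2.resize(S['bgr'][160:260,200:340],(560,400),interpolation=2))
go([.524,.361,.1],-74)"
```

```text
padS 2341.5 (250.56381237098725, 157.48829098156452) [0.58572883 0.35524609 0.005     ]
shift [-6.64 -3.5  -0.18] turn 0.7623644703915691 ang -67.9 tcp [ 0.4867 -0.0127  0.0907] tilt [ 0.004 -0.009 -1.   ] q6 1.0
```

View pics/h.png

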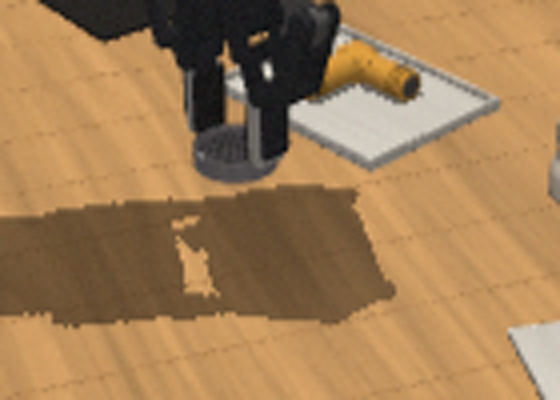

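{"method": "step_arm", "body": {"plan": [-0.8,-0.4,-0.1,0.4,1,-1.7,-0.9,-0.18,0.76,1,-2.6,-1.4,-0.18,0.76,1,-3.5,-1.8,-0.18,0.76,1,-4.3,-2.3,-0.18,0.76,1]}}

```text
time_s: 15.35
tcp_pos: [0.5113, 0.2318, 0.0991]
tool_rot: [-2.506, 1.887, -0.011]
force: [1.8, 0.1, -0.2]
finger_gap: 0.0413
```

```bash
python3 -c "
from h import *
go([.5245,.361,.03],-74)"
```

```text
shift [-2.41 -0.96  1.38] turn 0.004586877389364474 ang -74.0 tcp [0.5113 0.2318 0.0991] tilt [ 0.003 -0.008 -1.   ] q6 1.58
```

{"method": "step_arm", "body": {"plan": [-0.9,-0.35,0.2,0,1,-1.7,-0.7,0.5,0,1,-2.4,-0.96,0.9,0,1,-2.41,-0.96,1.3,0,1,-2.41,-0.96,1.38,0,1]}}

```text
time_s: 15.85
tcp_pos: [0.5222, 0.361, 0.0263]
tool_rot: [2.511, -1.886, 0.006]
force: [-1.1, -1.3, -0.6]
finger_gap: 0.0412
```

```bash
python3 -c "
from h import *
go([.5245,.361,.014],-74)"
```

```text
shift [ 0.01 -0.04  0.25] turn 0.020513298347561104 ang -73.8 tcp [0.5222 0.361  0.0263] tilt [ 0.004 -0.002 -1.   ] q6 1.78
```

{"method": "step_arm", "body": {"plan": [0,-0.04,0.15,0,1,0,-0.04,0.25,0,1,0,-0.04,0.25,0,1,0,-0.04,0.25,0,1]}}

```text
time_s: 16.25
tcp_pos: [0.5247, 0.361, 0.0143]
tool_rot: [2.51, -1.888, 0.007]
force: [-0.3, 0.8, -0.6]
finger_gap: 0.0412
```

{"method": "step_arm", "body": {"plan": [0,0,0.03,0,1,0,0,0.03,0,1,0,0,0.03,0,0,0,0,0.03,0,-0.3,0,0,0.03,0,-0.5]}}

```text
time_s: 16.75
tcp_pos: [0.5248, 0.361, 0.0129]
tool_rot: [2.511, -1.888, 0.007]
force: [0.2, 0.4, -0.9]
finger_gap: 0.0637
```

{"method": "step_arm", "body": {"plan": [0,0,0,0,-0.5,0,0,-0.5,0,-0.7,0,0,-1.2,0,-0.7,0,0,-1.8,0,-0.7,0,0,-1.8,0,-0.7]}}

```text
time_s: 17.25
tcp_pos: [0.5268, 0.3627, 0.108]
tool_rot: [-2.505, 1.883, -0.013]
force: [-0.3, 0.3, -0.1]
finger_gap: 0.0725
```

```bash
python3 -c "
from h import *
S=cam('side');T=cam('top')
for c,p,q in((S,(182.9,183.2),(182.9,183.2)),(T,(169.8,267.5),(162,268))):
  k=blob(c,q,25);print('wide',None if k is None else (cv2.contourArea(k),cen(k),ray(c,cen(k),.007)))
go([.368,.263,.1],-74)"
```

```text
wide (194.5, (182.85004284490142, 183.26049700085687), array([0.36694835, 0.26341316, 0.007     ]))
wide (368.5, (169.83220262324738, 267.6087743102668), array([0.36938903, 0.26274881, 0.007     ]))
shift [1.02 3.55 0.06] turn 0.013767719091479336 ang -73.9 tcp [0.5246 0.3614 0.1034] tilt [ 0.004 -0.004 -1.   ] q6 1.78
```

{"method": "step_arm", "body": {"plan": [1.02,3.55,0.6,0,-0.7,1.02,3.55,0.6,0,-0.7,1.02,3.55,0.6,0,-0.7,1.02,3.55,0.6,0,-0.7,1.02,3.55,0.6,0,-0.7]}}

```text
time_s: 17.85
tcp_pos: [0.3616, 0.2597, 0.0705]
tool_rot: [2.504, -1.883, 0.0]
force: [0.2, -1.1, -0.0]
finger_gap: 0.0722
```

```bash
python3 -c "
from h import *
go([.368,.263,.006],-74)"
```

```text
shift [-0.03 -0.15  1.29] turn 0.015604775003680516 ang -73.9 tcp [0.3616 0.2597 0.0705] tilt [ 0.006  0.007 -1.   ] q6 1.75
```

{"method": "step_arm", "body": {"plan": [-0.03,-0.15,0.3,0,-0.7,-0.03,-0.15,0.8,0,-0.7,-0.03,-0.15,1.2,0,-0.7,-0.03,-0.15,1.27,0,-0.7,-0.03,-0.15,1.27,0,-0.7]}}

```text
time_s: 18.35
tcp_pos: [0.3678, 0.2627, 0.0061]
tool_rot: [2.502, -1.882, -0.001]
force: [0.2, -0.6, -0.2]
finger_gap: 0.0727
```

{"method": "step_arm", "body": {"plan": [0,0,0,0,-0.2,0,0,0,0,0.2,0,0,0,0,1,0,0,0,0,1,0,0,0,0,1]}}

```text
time_s: 18.85
tcp_pos: [0.3684, 0.263, 0.0076]
tool_rot: [2.504, -1.883, 0.0]
force: [-2.6, -1.8, 7.5]
finger_gap: 0.0477
```

{"method": "step_arm", "body": {"plan": [0,0,0,0,1,0,0,-0.3,0,1,0,0,-0.8,0,1,0,0,-1.3,0,1,0,0,-1.8,0,1]}}

```text
time_s: 19.35
tcp_pos: [0.3689, 0.2637, 0.099]
tool_rot: [2.504, -1.883, 0.001]
force: [0.2, 0.6, -1.2]
finger_gap: 0.0475
```

```bash
python3 -c "
from h import *
S=cam('side')
k=blob(S,(229,160),30,'dark');print('padS',cv2.contourArea(k),cen(k),ray(S,cen(k),.005))
cv2.imwrite('pics/i.png',cv2.resize(S['bgr'][100:220,130:270],(560,480),interpolation=2))
go([.6445,-.167,.1],-74)"
```

```text
padS 373.5 (229.69522534582774, 160.3516287371709) [0.52279061 0.35843097 0.005     ]
shift [ 9.81 -2.86  0.09] turn 0.015107367626471913 ang -73.9 tcp [0.3708 0.2647 0.1025] tilt [ 0.004  0.    -1.   ] q6 1.75
```

View pics/i.png

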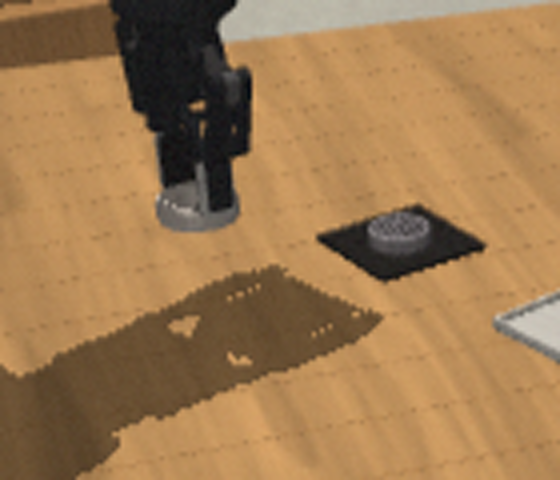

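{"method": "step_arm", "body": {"plan": [0.8,-0.25,0,0,1,1.7,-0.5,0,0,1,2.6,-0.75,0,0,1,3.5,-1,0,0,1,4.4,-1.3,0,0,1]}}

```text
time_s: 19.9
tcp_pos: [0.4949, 0.0697, 0.1037]
tool_rot: [2.509, -1.886, 0.006]
force: [0.4, 0.8, -1.2]
finger_gap: 0.0477
```

{"method": "step_arm", "body": {"plan": [0.9,-0.26,0,0,1,1.8,-0.5,0,0,1,2.7,-0.8,0,0,1,3.6,-1,0,0,1,4.5,-1.3,0,0,1]}}

```text
time_s: 20.4
tcp_pos: [0.6202, -0.1302, 0.1047]
tool_rot: [2.509, -1.887, 0.005]
force: [0.7, 0.7, -1.4]
finger_gap: 0.0476
```

```bash
python3 -c "
from h import *
S=cam('side')
k=blob(S,(350,262),45);r=k.reshape(-1,2);print(cv2.boundingRect(k))
go([.6445,-.167,.075],-74)"
```

```text
(327, 236, 62, 36)
shift [ 0.68 -0.22  0.6 ] turn -0.012516072885482288 ang -74.1 tcp [ 0.6243 -0.137   0.1049] tilt [ 0.01  -0.004 -1.   ] q6 0.96
```

{"method": "step_arm", "body": {"plan": [0.4,-0.1,0.1,0,1,0.68,-0.22,0.2,0,1,0.68,-0.22,0.5,0,1,0.68,-0.22,0.55,0,1,0.68,-0.22,0.55,0,1]}}

```text
time_s: 20.95
tcp_pos: [0.6431, -0.1655, 0.0764]
tool_rot: [2.505, -1.89, 0.011]
force: [-0.0, -0.1, -0.3]
finger_gap: 0.0477
```

```bash
python3 -c "
from h import *
S=cam('side')
def pr(c,p): return cv2.projectPoints(np.array([p],float),c['rvec'],c['tvec'],c['K'],None)[0].ravel().round(1)
t=get_obs()['tcp_pos'];print('ring ctr top px',pr(S,t+[0,0,.006]),'post top px',pr(S,[.6445,-.167,.046]))
cv2.imwrite('pics/j.png',cv2.resize(S['bgr'][180:290,290:430],(700,550),interpolation=2))
go([.6445,-.167,.04],-74)"
```

```text
ring ctr top px [359.9 221.1] post top px [358.8 236.7]
shift [ 0.02 -0.01  0.75] turn -0.005009795290549235 ang -74.0 tcp [ 0.6437 -0.1657  0.0774] tilt [ 0.009 -0.003 -1.   ] q6 0.93
```

View pics/j.png

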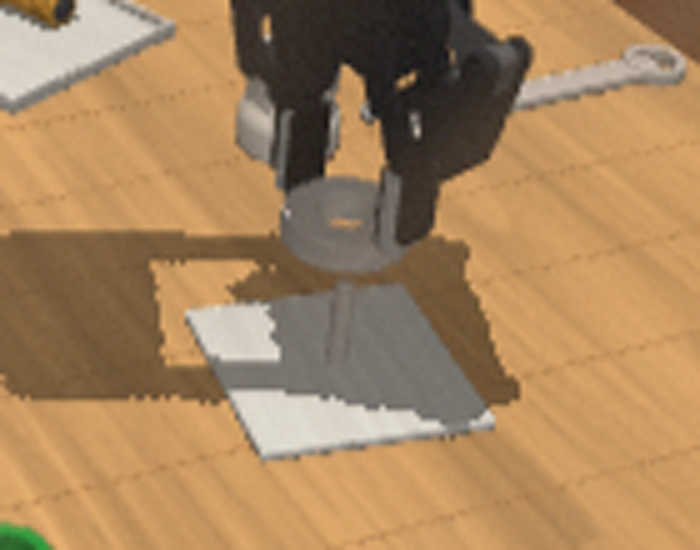

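{"method": "step_arm", "body": {"plan": [0.02,-0.01,0.3,0,1,0.02,-0.01,0.6,0,1,0.02,-0.01,0.75,0,1,0.02,-0.01,0.75,0,1]}}

```text
time_s: 21.4
tcp_pos: [0.6434, -0.1662, 0.0375]
tool_rot: [2.505, -1.889, 0.008]
force: [-0.3, 0.1, -2.1]
finger_gap: 0.0479
```

{"method": "step_arm", "body": {"plan": [0,0,0.25,0,1,0,0,0.45,0,1,0,0,0.5,0,1,0,0,0.5,0,1]}}

```text
time_s: 21.8
tcp_pos: [0.6432, -0.1663, 0.0122]
tool_rot: [2.505, -1.889, 0.007]
force: [-0.6, 0.5, 0.8]
finger_gap: 0.0477
```

{"method": "step_arm", "body": {"plan": [0,0,0,0,0.2,0,0,0,0,-0.4,0,0,0,0,-0.7,0,0,0,0,-0.7,0,0,-0.4,0,-0.7]}}

```text
time_s: 22.3
tcp_pos: [0.6413, -0.1656, 0.0295]
tool_rot: [2.504, -1.888, -0.001]
force: [0.2, -0.0, 0.3]
finger_gap: 0.0723
```

{"method": "step_arm", "body": {"plan": [0,0,-0.6,0,-0.7,0,0,-1.3,0,-0.7,0,0,-1.8,0,-0.7,0,0,-1.8,0,-0.7]}}

```text
time_s: 22.7
tcp_pos: [0.644, -0.166, 0.1242]
tool_rot: [2.506, -1.889, 0.011]
force: [0.4, -0.3, 1.2]
finger_gap: 0.0725
```

```bash
python3 -c "
from h import *
S=cam('side');T=cam('top')
k=blob(S,(239.6,314.6),22);print('narS',cv2.contourArea(k),cen(k),ray(S,cen(k),.014))
cv2.imwrite('pics/k.png',cv2.resize(S['bgr'][180:290,290:430],(700,550),interpolation=2))
go([.3628,-.2595,.1],-74)"
```

```text
narS 412.0 (239.54166666666666, 314.5716019417476) [ 0.36138806 -0.25910975  0.014     ]
shift [0.28 5.88 0.42] turn -0.0050437829335088225 ang -74.0 tcp [ 0.6417 -0.1652  0.1197] tilt [ 0.003  0.005 -1.   ] q6 0.93
```

{"method": "step_arm", "body": {"plan": [0.28,5.88,0.42,0,-0.5,0.28,5.88,0.42,0,-0.5,0.28,5.88,0.42,0,-0.5,0.28,5.88,0.42,0,-0.5,0.28,5.88,0.42,0,-0.5]}}

```text
time_s: 23.3
tcp_pos: [0.4027, -0.2447, 0.1016]
tool_rot: [2.504, -1.888, -0.004]
force: [-0.0, -0.4, 0.5]
finger_gap: 0.0643
```

{"method": "step_arm", "body": {"plan": [0,1,0.4,0,-0.4,0,1,0.4,0,-0.4,0,1,0.4,0,-0.4,0,1,0.4,0,-0.4]}}

```text
time_s: 23.7
tcp_pos: [0.3554, -0.2587, 0.0818]
tool_rot: [2.504, -1.888, -0.004]
force: [0.2, 0.6, 0.1]
finger_gap: 0.0599
```

```bash
python3 -c "
from h import *
go([.3628,-.2597,.01],-74)"
```

```text
shift [ 0.06 -0.14  1.43] turn -0.002022759969015908 ang -74.0 tcp [ 0.3554 -0.2587  0.0818] tilt [ 0.001  0.006 -1.   ] q6 0.5
```

{"method": "step_arm", "body": {"plan": [0.06,-0.14,0.3,0,-0.4,0.06,-0.14,0.8,0,-0.4,0.06,-0.14,1.3,0,-0.4,0.06,-0.14,1.39,0,-0.4,0.06,-0.14,1.39,0,-0.4]}}

```text
time_s: 24.2
tcp_pos: [0.3634, -0.2594, 0.0119]
tool_rot: [2.506, -1.886, -0.005]
force: [0.3, 0.5, 0.7]
finger_gap: 0.0597
```

{"method": "step_arm", "body": {"plan": [0,0,0,0,0,0,0,0,0,0.3,0,0,0,0,1,0,0,0,0,1,0,0,0,0,1]}}

```text
time_s: 24.7
tcp_pos: [0.3644, -0.2599, 0.0133]
tool_rot: [2.506, -1.886, -0.001]
force: [0.6, 1.9, 6.2]
finger_gap: 0.0336
```

{"method": "step_arm", "body": {"plan": [0,0,0,0,1,0,0,-0.3,0,1,0,0,-0.8,0,1,0,0,-1.3,0,1,0,0,-1.8,0,1]}}

```text
time_s: 25.2
tcp_pos: [0.3646, -0.2595, 0.1046]
tool_rot: [2.506, -1.886, -0.0]
force: [0.7, -0.6, 0.0]
finger_gap: 0.0334
```

```bash
python3 -c "
from h import *
go([.6437,-.1664,.125],-74)"
```

```text
shift [-0.24 -5.88 -0.43] turn 0.007753272047702708 ang -73.9 tcp [ 0.3646 -0.2595  0.1046] tilt [ 0.003  0.004 -1.   ] q6 0.51
```

{"method": "step_arm", "body": {"plan": [0,-0.8,-0.43,0,1,-0.1,-1.7,-0.43,0,1,-0.1,-2.6,-0.43,0,1,-0.15,-3.5,-0.43,0,1,-0.2,-4.4,-0.43,0,1]}}

```text
time_s: 25.7
tcp_pos: [0.5749, -0.1882, 0.1257]
tool_rot: [2.506, -1.886, 0.001]
force: [-0.4, -1.2, -1.3]
finger_gap: 0.0334
```

{"method": "step_arm", "body": {"plan": [0,-0.8,0,0,1,-0.1,-1.4,0,0,1,-0.1,-1.5,0,0,1,-0.1,-1.5,0,0,1]}}

```text
time_s: 26.1
tcp_pos: [0.6457, -0.1621, 0.1249]
tool_rot: [2.506, -1.884, -0.0]
force: [-0.3, -0.3, -2.0]
finger_gap: 0.0335
```

```bash
python3 -c "
from h import *
go([.6437,-.1664,.08],-74);print(get_obs()['finger_gap'])"
```

```text
shift [0.07 0.06 0.9 ] turn 0.01662415578380383 ang -73.9 tcp [ 0.6457 -0.1621  0.1249] tilt [ 0.003  0.005 -1.   ] q6 0.93
0.033548557546475746
```

{"method": "step_arm", "body": {"plan": [0.07,0.06,0.4,0,1,0.07,0.06,0.8,0,1,0.07,0.06,0.9,0,1,0.07,0.06,0.9,0,1]}}

```text
time_s: 26.5
tcp_pos: [0.6423, -0.167, 0.0795]
tool_rot: [2.505, -1.885, -0.003]
force: [-0.4, -0.7, -0.7]
finger_gap: 0.0331
```

```bash
python3 -c "
from h import *
S=cam('side')
cv2.imwrite('pics/l.png',cv2.resize(S['bgr'][180:290,290:430],(700,550),interpolation=2))
go([.6437,-.1664,.037],-74)"
```

```text
shift [-0.01 -0.02  0.87] turn 0.010688561787787876 ang -73.9 tcp [ 0.6431 -0.1671  0.0805] tilt [ 0.004  0.005 -1.   ] q6 0.93
```

View pics/l.png

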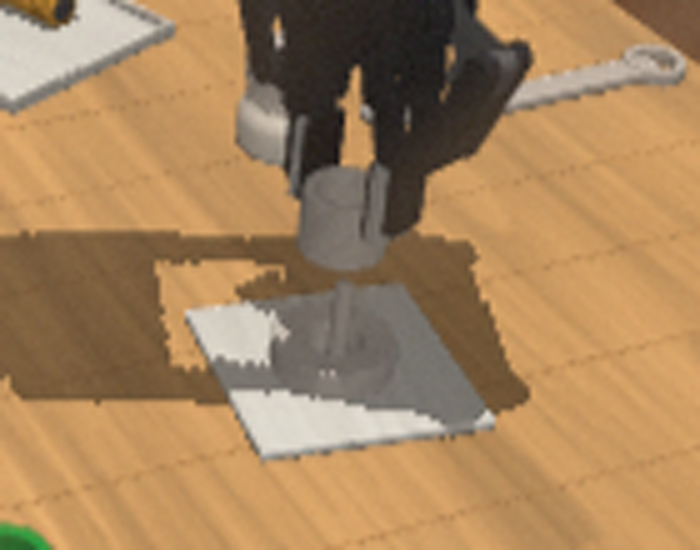

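Wide ring is on the post flat (crop ~(335,345)), and the narrow one hangs centred above it. Lowering.

{"method": "step_arm", "body": {"plan": [-0.01,-0.02,0.3,0,1,-0.01,-0.02,0.6,0,1,-0.01,-0.02,0.85,0,1,-0.01,-0.02,0.87,0,1,-0.01,-0.02,0.87,0,1]}}

```text
time_s: 27.05
tcp_pos: [0.6435, -0.1664, 0.0362]
tool_rot: [2.505, -1.885, -0.002]
force: [0.4, -0.1, -1.4]
finger_gap: 0.0336
```

{"method": "step_arm", "body": {"plan": [0,0,0.05,0,1,0,0,0.08,0,1,0,0,0.08,0,1]}}

```text
time_s: 27.35
tcp_pos: [0.644, -0.1666, 0.0334]
tool_rot: [2.506, -1.885, 0.0]
force: [-1.4, 1.8, 3.2]
finger_gap: 0.0333
```

Contact at the expected height. Release and lift straight up.

{"method": "step_arm", "body": {"plan": [0,0,0,0,0.3,0,0,0,0,-0.1,0,0,0,0,-0.4,0,0,0,0,-0.4,0,0,-0.3,0,-0.4]}}

```text
time_s: 27.85
tcp_pos: [0.6426, -0.166, 0.0466]
tool_rot: [2.505, -1.884, -0.007]
force: [0.3, -0.3, 0.2]
finger_gap: 0.0598
```

{"method": "step_arm", "body": {"plan": [0,0,-0.7,0,-0.4,0,0,-1.6,0,-0.4,0,0,-2.4,0,-0.4,0,0,-2.6,0,-0.4,0,0,-2.6,0,-0.4]}}

```text
time_s: 28.35
tcp_pos: [0.6447, -0.1659, 0.18]
tool_rot: [2.506, -1.885, 0.002]
force: [-0.5, -0.7, -0.5]
finger_gap: 0.06
```

{"method": "step_arm", "body": {"plan": [0,4,0,0,-0.4,0,4,0,0,-0.4,0,4,0,0,-0.4,0,4,0,0,-0.4,0,4,0,0,-0.4]}}

```text
time_s: 28.85
tcp_pos: [0.4465, -0.2211, 0.1791]
tool_rot: [2.502, -1.888, -0.009]
force: [1.0, 1.0, -0.4]
finger_gap: 0.0596
```

```bash
python3 -c "
from h import *
S=cam('side',); o=get_obs(); print(o['time_s'],o['tcp_pos'],o['force'],o['finger_gap'])
cv2.imwrite('pics/m.png',cv2.resize(S['bgr'][120:400,170:450],(600,600),interpolation=2))
"
```

```text
28.9 [ 0.44943982 -0.22136458  0.17971168] [0.7940204  0.63601903 0.47430382] 0.06021132574286749
```

View pics/m.png

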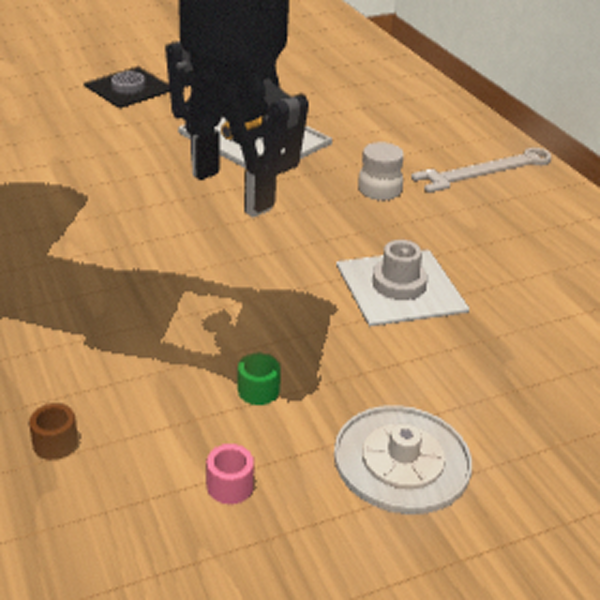

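```bash
python3 -c "
from h import *
T=cam('top')
try:
    k=brass(T,(130,195,170,255)); r=cv2.minAreaRect(np.array([ray(T,p,.014)[:2]*1000 for p in k.reshape(-1,2)],np.float32)); print('elbow bbox',cv2.contourArea(k),r)
except ValueError: print('elbow hidden')
k=blob(T,(278,124),20); print('jar',cen(k))
print(close_job())"
```

```text
elbow bbox 202.5 ((633.0824584960938, 168.30894470214844), (57.25679397583008, 54.08879470825195), 23.743453979492188)
jar (278.44683908045977, 123.92672413793103)
the job is handed in; nothing more can be done
None
```

I sorted all five parts in the order you listed, let go of everything and handed the job in at about 29 s of the 131 s allowed. Forces stayed low: the highest reading I saw was about 11 N, when the fingers closed on the plate.

What the last checks showed:
- **Plate:** it lies flat in the dish, hub up.
- **Elbow:** it was seen flat in the tray from the side. From the top view, the elbow's outline is centred about 3 mm from my estimate of the tray centre, well clear of the walls.
- **Screen:** it sits mesh up, wholly on the pad.
- **Retainers:** both are on the post, the wide one at the bottom and the narrow one on top.
- **Left alone:** the jar is at the same pixel as at the start (278, 124). The brown, green and pink rings were not touched.

No check failed. My position estimates from the two cameras differed by 2–6 mm, so I mostly used their averages, which was well within what each grasp and placement needed. In the last picture the gripper partly hid the elbow, so that check rests on the earlier side view and the final top-view measurement.

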